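Pack the cake-decoration tins and seal the storage box

TASK

Put every small tin of cake decorations on the worktop into the open aqua storage box, then close its lid. With the lid shut, press down each of the four yellow snap tabs around the rim until it is flush, and after that turn the black collar on the lid clockwise until its white pointer is at the red locked mark. Leave the two bowls and the rule where they are.

Things in the scene. Friction and masses are not known exactly. Their poses are not given: they have to be found in the camera images.
- box: aqua open storage box, fixed to the worktop, outside 170 (its x) x 220 (its y) x 60 mm high, walls and floor 5 mm; origin at the centre of its underside. Inside 160 x 210 mm, 55 mm deep. Its lid is hinged along the top of its +y wall; its -y wall carries the lid's free edge
- lid (a joint): cream lid of the box, 178 (along the hinge) x 226 mm, 6 mm thick, hinged along the box's x direction. Value in rad: 0 = shut, about 1.57 = standing upright, up to 2.0 = leaning back open. A stiff hinge holds it where it is left; about 2 to 5 N at the free edge moves it. It starts open at 1.65 to 1.9
- lid_hinge (a point): middle of the lid's hinge line (112 mm from the box's centre towards its +y, 61 mm up); moves with the lid: its x axis runs along the hinge (= the box's x), its -y axis points from the hinge to the free edge, its z axis is the normal of the lid's outer face
- lid_edge (a point): middle of the lid's free edge, on the outer face, 226 mm from the hinge; the 80 mm of edge between tabs a and b is free to push on. Axes as lid_hinge
- tab_a (a joint): yellow snap tab on the lid's free edge, 58 mm to the box's -x side of its middle: 34 mm wide, 24 mm long outward, 4 mm thick, hinged at the lid's edge. Value in rad: 0 = raised (sloping up 0.45 rad above the lid's plane), 0.45 = fully down, flush and parallel with the lid. Stays where pushed; about 6 N at its pad moves it, about 6 mm down in all
- tab_b (a joint): yellow snap tab on the lid's free edge, 58 mm to the box's +x side of its middle: 34 mm wide, 24 mm long outward, 4 mm thick, hinged at the lid's edge. Value in rad: 0 = raised (sloping up 0.45 rad above the lid's plane), 0.45 = fully down, flush and parallel with the lid. Stays where pushed; about 6 N at its pad moves it, about 6 mm down in all
- tab_c (a joint): yellow snap tab in the middle of the lid's +x edge: 34 mm wide, 24 mm long outward, 4 mm thick, hinged at the lid's edge. Value in rad: 0 = raised (sloping up 0.45 rad above the lid's plane), 0.45 = fully down, flush and parallel with the lid. Stays where pushed; about 6 N at its pad moves it, about 6 mm down in all
- tab_d (a joint): yellow snap tab in the middle of the lid's -x edge: 34 mm wide, 24 mm long outward, 4 mm thick, hinged at the lid's edge. Value in rad: 0 = raised (sloping up 0.45 rad above the lid's plane), 0.45 = fully down, flush and parallel with the lid. Stays where pushed; about 6 N at its pad moves it, about 6 mm down in all
- tab_a_pad (a point): point to press on tab_a: on its top face, 15 mm out from its hinge line; its -y axis points outward from the lid along the tab, x along the tab's width, z is the normal of its top face. Lid shut and tab flush, it is at 67 to 68 mm above the worktop
- tab_b_pad (a point): point to press on tab_b: on its top face, 15 mm out from its hinge line; its -y axis points outward from the lid along the tab, x along the tab's width, z is the normal of its top face. Lid shut and tab flush, it is at 67 to 68 mm above the worktop
- tab_c_pad (a point): point to press on tab_c: on its top face, 15 mm out from its hinge line; its -y axis points outward from the lid along the tab, x along the tab's width, z is the normal of its top face. Lid shut and tab flush, it is at 67 to 68 mm above the worktop
- tab_d_pad (a point): point to press on tab_d: on its top face, 15 mm out from its hinge line; its -y axis points outward from the lid along the tab, x along the tab's width, z is the normal of its top face. Lid shut and tab flush, it is at 67 to 68 mm above the worktop
- collar (a joint): black captive lock collar on the lid's outer face, 112 mm from the hinge: 52 mm disc with a grip bar 46 long, 14 wide, 18 mm high. Value in rad, growing clockwise seen from outside (above): 0 = white pointer towards the box's +x, 1.40 = pointer at the red locked mark (nearly at the free edge's middle), stop at 1.75. Starts at 0 to 0.4; 0.04 N m turns it, it stays where left
- collar_grip (a point): centre of the collar's grip bar, on its axis; x axis along the bar towards the pointer end, z axis outward from the lid. With the lid shut it is 86 mm above the worktop, the bar's top at 93 mm, the foot of the bar at 76 mm and the lid's face at 67 mm
- tin_a: closed tin of cake decorations, dark brown with copper lid, 56 (x) x 36 (y) x 28 mm high, rigid, about 90 g, origin at the centre of its underside, z up when it stands the right way up; may be absent
- tin_b: closed tin of cake decorations, red with steel lid, 56 (x) x 36 (y) x 28 mm high, rigid, about 90 g, origin at the centre of its underside, z up when it stands the right way up; may be absent
- tin_c: closed tin of cake decorations, white with steel lid, 56 (x) x 36 (y) x 28 mm high, rigid, about 90 g, origin at the centre of its underside, z up when it stands the right way up; may be absent
- tin_d: closed tin of cake decorations, green with brass lid, 40 x 40 x 34 mm high, rigid, about 90 g, origin at the centre of its underside, z up when it stands the right way up; may be absent
- tin_e: closed tin of cake decorations, dark brown with brass lid, 40 x 40 x 34 mm high, rigid, about 90 g, origin at the centre of its underside, z up when it stands the right way up; may be absent
- chip_bowl: turquoise bowl of chocolate chips, 124 mm wide, 60 mm high, origin under its centre; bystander
- wood_bowl: wooden bowl of sugar, 116 mm wide, 55 mm high, origin under its centre; bystander
- rule: yellow rule lying flat, 26 x 240 x 5 mm, origin under its centre; bystander
There are look-alikes about, which are no part of the job. What is shaped like the tin_e but turquoise is not meant. What is shaped like the tin_c but purple is not meant.

How it is judged:
By the outcome, as a careful person would: the job done as asked, in the order asked, and still so for the second after the job is handed in, with the robot touching nothing.
Of tin_a, tin_b, tin_c, tin_d, tin_e only 3 to 4 are there at a start; the rules pass over those that are not, and their reading is None.
At some moment in a run one of tin_a, tin_b, tin_c, tin_d, tin_e may be knocked a few centimetres aside while the robot is not near it.
Once in a run the grip may slacken for a moment while it holds something.
It also fails if it takes over 210 s, if anything falls off the work surface, if the arm or the gripper's body presses on something with over 40 N, if the wrist force passes 120 N, or if a joint passes its speed limit or range.

ROBOT

A 6-joint arm with a two-finger parallel gripper is mounted at the origin on the work surface. World frame = base frame: x ahead of the robot, y to its left, z up, the work surface at z = 0. Lengths are in m, angles in rad, forces in N, time in s.
With the tool pointing down it reaches from about 0.25 to 0.775 m from the base axis. Payload 8.9 kg.
Tool frame: the origin (TCP) lies midway between the tips of the shut fingers; the grasp point (between the pads) lies 19 mm behind it; z points along the fingers, y is the line along which they close (so a half turn about z gives the same grasp; the last joint's range is limited). The gripper opens to 85 mm and grips with 20 to 120 N. Pads are 22 mm wide; open, the fingers measure 114 mm over their backs; the gripper's body (76 mm by 85 mm) begins 54 mm behind the grasp point. The pads swing forward as they close: fully open they stand 13 mm farther back than shut.
Start: joints at [1.138, 0.291, -0.153, 1.127, 0, 1.431], TCP at [0.152, 0.503, 0.231] pointing down, gripper open.
Joint ranges: [-2.52, 2.52], [-0.91, 1.74], [-1.3, 1.37], [-1.96, 2.02], [-1.52, 1.47], [-3.14, 3.14]. Speed limits (rad/s): [2.22, 2.22, 2.79, 3.14, 3.14, 3.14].

INTERFACE

Orientations are given as a 3x3 rotation matrix whose columns are the frame's x, y, z axes.
In Python, from workcell import bot, hand, viewer, job, monitor gives the robot as it stands. Calls block until the motion is done:
- bot.move_ptp(position, orientation): joint-space move of the TCP to a pose.
- bot.movel(position, ori=None, vel=0.15): straight line of the TCP; ori=None keeps the orientation; vel is the mean speed in m/s.
- bot.goto_joints(angles): joint-space move.
- hand.grip(opening): finger opening in m; the grip force is fixed at half the most; returns when the fingers have stopped.
- bot.pause(seconds).
- bot.inverse_kinematics(position, orientation): joint angles nearest the present ones, or None.
- viewer.get_image(name): name is "scene" or "top"; returns the picture (384x512x3 uint8, red, green, blue); there is no depth.
- viewer.get_calibration(name): a dict with "mtx" (3x3 intrinsics, pixels), "k1" (the pictures are not rectified: a ray, as slopes to the right and down, at radius r is drawn at 1 + k1 r^2 times it, then the intrinsics apply), "origin" and "rotation" of the camera in the world. Camera axes: x right, y up, looking along -z (the intrinsics and any distortion apply to the point x, -y, -z); pixel columns grow to the right and rows downward; lengths in m; the calibration is good to about 2 mm. A picture is of the moment at which its call begins. get_calibration takes no time and is no camera call.
A pose or a line that the arm cannot do raises bot.PlanningError and nothing moves.
- job.hand_in(): hands the job in; it is judged then, once.
Readings, each from a call of its own:
- monitor.read_clock(): time.
- monitor.read_joints(): joint angles.
- monitor.read_joint_vel(): joint speeds.
- monitor.read_tau(): joint torques, N m.
- monitor.read_tool_pos(): TCP position.
- monitor.read_orientation(): TCP orientation.
- monitor.read_force(): force on the tool from outside, world axes, zero at the start.
- monitor.read_moment(): the same for the moment, N m.
- monitor.read_gripper_width(): finger opening in m.
- monitor.read_gripper_force(): force on a finger pad.
Only numpy, scipy, OpenCV 4.12 (cv2) and the standard library are available. Lean on these libraries where they do the work, as an engineer would, in place of code of your own. Each camera call takes 0.05 s, during which the arm holds its last target. There are 200 camera calls.

## Working session

There is one attempt and no reset: what is moved stays moved. The work goes in short steps, each a Python script; the robot and the scene stay as the last script left them, time stands still between calls to the robot, and variables do not carry over. Pictures are saved under pics/ and viewed, at most 14 in all, crops included, and the job is handed in when it is done.

```bash
ls; mkdir -p pics
python3 - <<'E'
from workcell import bot, hand, viewer, job, monitor
import cv2
for n in("scene","top"):
    im=viewer.get_image(n); cv2.imwrite(f"pics/{n}0.png",cv2.resize(im[:,:,::-1],(800,600),interpolation=cv2.INTER_CUBIC)); c=viewer.get_calibration(n); print(n,c)
print(monitor.read_clock())
E
```

```text
pics
scene {'mtx': array([[468.91636126,   0.        , 251.29797088],
       [  0.        , 468.91636126, 193.5783592 ],
       [  0.        ,   0.        ,   1.        ]]), 'k1': -0.16635654366728575, 'origin': array([1.28116592, 0.39098999, 1.31663059]), 'rotation': array([[-0.48098712, -0.73837401,  0.47271049],
       [ 0.87670818, -0.40148075,  0.26494524],
       [-0.00584452,  0.5418644 ,  0.8404456 ]])}
top {'mtx': array([[365.79493682,   0.        , 262.50432096],
       [  0.        , 365.79493682, 190.77556243],
       [  0.        ,   0.        ,   1.        ]]), 'k1': -0.001824159678273607, 'origin': array([ 0.38595979, -0.01666228,  1.00427138]), 'rotation': array([[ 0.02702882,  0.97571739, -0.21735919],
       [-0.99962235,  0.02530297, -0.01071988],
       [-0.00495974,  0.21756685,  0.97603282]])}
0.1
```

View pics/scene0.png

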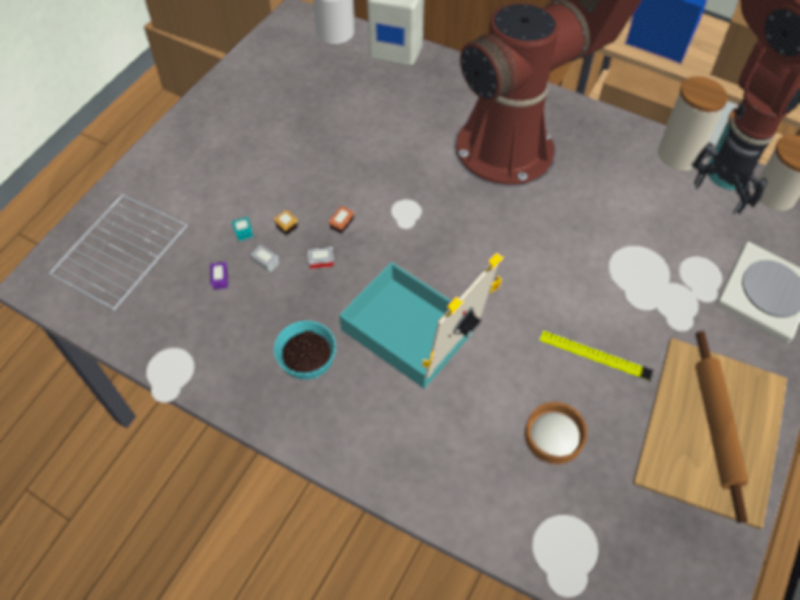

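View pics/top0.png

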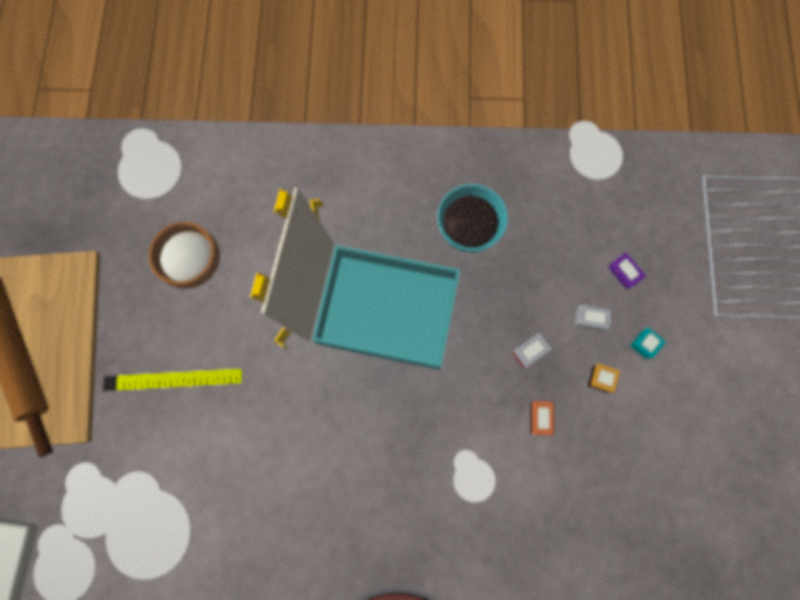

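Top view (800×600 px), tin candidates:
- (532,350) steel lid, red side: tin_b.
- (593,317) steel lid, white: tin_c.
- (605,378) brass lid, square: tin_e.
- (543,418) copper lid: tin_a.
- (627,270) purple and (648,342) turquoise: look-alikes.

There is no green tin, so tin_d looks absent. The box's rim corners are at about (337,248), (459,268), (441,368) and (314,341). The lid stands open on the left. I'll confirm in an enlarged crop and measure.

```bash
cat > h.py <<'E'
import numpy as np, cv2
from workcell import bot, hand, viewer, job, monitor
CAL={n:viewer.get_calibration(n) for n in("scene","top")}
def ray(n,uv):
    c=CAL[n]; d=np.array([c["k1"],0,0,0,0.])
    p=cv2.undistortPoints(np.array(uv,float).reshape(-1,1,2),c["mtx"],d,None,None,
      ).reshape(-1,2)
    v=np.c_[p[:,0],-p[:,1],-np.ones(len(p))]@c["rotation"].T
    return c["origin"],v
def plane(n,uv,z):
    o,v=ray(n,uv); return o+v*((z-o[2])/v[:,2])[:,None]
def proj(n,P):
    c=CAL[n]; q=(np.atleast_2d(P)-c["origin"])@c["rotation"]; q=q*[1,-1,-1]
    return cv2.projectPoints(q,np.zeros(3),np.zeros(3),c["mtx"],np.array([c["k1"],0,0,0,0.]))[0].reshape(-1,2)
def tri(us,ut):
    o1,a=ray("scene",us);o2,b=ray("top",ut);a=a[0]/np.linalg.norm(a[0]);b=b[0]/np.linalg.norm(b[0])
    s=np.linalg.lstsq(np.c_[a,-b],o2-o1,rcond=None)[0];p,q=o1+s[0]*a,o2+s[1]*b
    return (p+q)/2,np.linalg.norm(p-q)
E
python3 - <<'E'
from h import *
s=viewer.get_image("scene");t=viewer.get_image("top")
np.save("s0.npy",s);np.save("t0.npy",t)
a=cv2.resize(t[150:290,315:435,::-1],None,fx=4,fy=4,interpolation=cv2.INTER_CUBIC)
b=cv2.resize(s[125:190,125:235,::-1],None,fx=3,fy=3,interpolation=cv2.INTER_CUBIC)
cv2.imwrite("pics/crop_t.png",np.hstack([a[:560],cv2.copyMakeBorder(b,0,560-b.shape[0],0,800-480-b.shape[1] if b.shape[1]<320 else 0,cv2.BORDER_CONSTANT)[:, :320]]))
# label blobs
for n,im,(x0,y0,x1,y1) in(("top",t,(315,150,435,290)),("scene",s,(125,125,235,190))):
    bg=np.median(im[y0:y1,x0:x1].reshape(-1,3),0)
    g=im.min(2); m=np.zeros(g.shape,np.uint8); m[y0:y1,x0:x1]=(g[y0:y1,x0:x1]>185)
    k,_,st,ce=cv2.connectedComponentsWithStats(m)
    print(n,bg,[(round(c[0],1),round(c[1],1),int(q[4])) for c,q in zip(ce[1:],st[1:])])
E
```

```text
top [115. 108. 108.] [(np.float64(401.8), np.float64(171.9), 37), (np.float64(380.4), np.float64(202.3), 43), (np.float64(416.0), np.float64(218.9), 29), (np.float64(340.9), np.float64(223.1), 44), (np.float64(387.7), np.float64(241.4), 27), (np.float64(347.4), np.float64(267.5), 37)]
scene [129. 123. 122.] [(np.float64(218.0), np.float64(138.0), 19), (np.float64(182.2), np.float64(139.4), 14), (np.float64(154.0), np.float64(143.5), 16), (np.float64(168.7), np.float64(163.0), 42), (np.float64(204.5), np.float64(162.3), 41), (np.float64(139.1), np.float64(173.9), 32)]
```

View pics/crop_t.png

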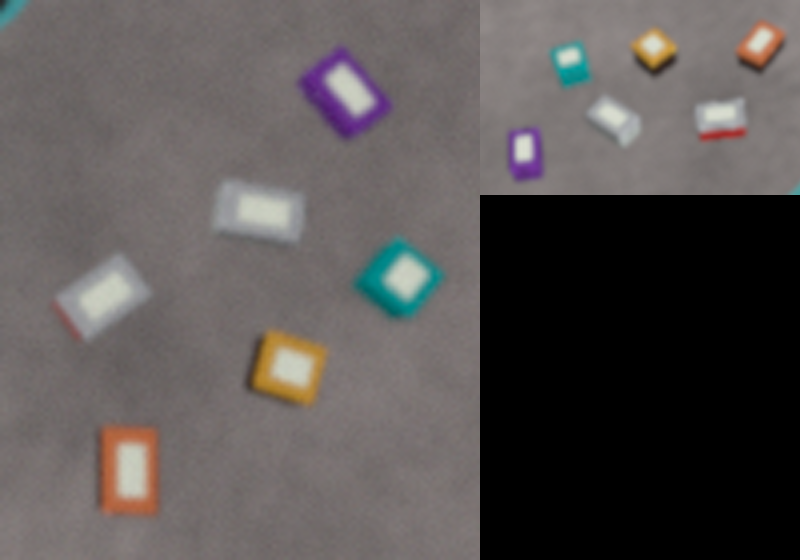

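The crop confirms them: tin_b (steel lid, red side) at crop (103,297), tin_c (steel, white side) at (262,212), tin_e (brass, brown side) at (290,368), and tin_a (copper, brown side) at (130,470). The purple (347,90) and turquoise (402,277) ones are look-alikes. tin_d is absent. Next I triangulate the tins and the box.

```bash
cat >> h.py <<'E'
def labels(n,im,box):
    """white label blobs (x4 upsampled): centre, contour"""
    x0,y0,x1,y1=box; g=cv2.resize(im[y0:y1,x0:x1].min(2),None,fx=4,fy=4,interpolation=cv2.INTER_CUBIC)
    out=[]
    for c in cv2.findContours((g>178).astype(np.uint8),cv2.RETR_EXTERNAL,cv2.CHAIN_APPROX_NONE)[0]:
        if cv2.contourArea(c)<100: continue
        m=cv2.moments(c); f=lambda p:(np.array(p,float)+.5)/4-.5+[x0,y0]
        out.append((f([m["m10"]/m["m00"],m["m01"]/m["m00"]]),f(c.reshape(-1,2))))
    return out
def tins(s,t,sb=(125,125,235,190),tb=(315,150,435,290)):
    L=labels("scene",s,sb); res=[]
    for ct,cont in labels("top",t,tb):
        if not L: break
        # match by nearest to the reprojected top at about 0.03
        P=plane("top",[ct],.031)[0]; u=proj("scene",P)[0]
        k=min(L,key=lambda q:np.linalg.norm(q[0]-u))
        X,e=tri(k[0],ct); W=plane("top",cont,X[2])[:,:2].astype(np.float32)
        (cx,cy),(w,h),a=cv2.minAreaRect(W*1000)
        a=np.deg2rad(a if w>h else a+90)
        if np.linalg.norm(k[0]-u)<8: res.append((ct,X,e,a,max(w,h),min(w,h)))
    return res
E
python3 - <<'E'
from h import *
s=np.load("s0.npy");t=np.load("t0.npy")
for ct,X,e,a,w,h in tins(s,t): print(ct.round(1),X.round(4),"gap",round(e*1000,1),"yaw",round(a,3),round(w),round(h))
for n,im in(("top",t),("scene",s)):
    hsv=cv2.cvtColor(im,cv2.COLOR_RGB2HSV)
    m=cv2.inRange(hsv,(80,90,50),(100,255,255))
    k,l,st,_=cv2.connectedComponentsWithStats(m)
    for i in range(1,k):
        if st[i][4]<1500: continue
        c=cv2.findContours((l==i).astype(np.uint8),0,cv2.CHAIN_APPROX_NONE)[0][0]
        c=cv2.convexHull(c)
        ap=cv2.approxPolyDP(c,4,True).reshape(-1,2)
        print(n,st[i],ap.tolist())
        if n=="top": print(plane(n,ap,.06).round(4))
    m=cv2.inRange(hsv,(22,170,120),(32,255,255))
    k,l,st,ce=cv2.connectedComponentsWithStats(m)
    print(n,"yellow",[(c.round(1).tolist(),int(q[4])) for c,q in zip(ce[1:],st[1:]) if q[4]>8])
b=cv2.resize(s[150:255,210:330,::-1],None,fx=5,fy=5,interpolation=cv2.INTER_CUBIC)
cv2.imwrite("pics/box.png",b)
E
```

```text
[347.4 267.2] [ 0.4048 -0.2339  0.0248] gap 0.1 yaw 3.12 28 12
[387.6 241.5] [ 0.4742 -0.3402  0.0303] gap 0.0 yaw 1.3 19 15
[340.9 223.4] [ 0.5198 -0.2188  0.0246] gap 0.2 yaw 2.214 32 17
[416.1 218.7] [ 0.5368 -0.419   0.0306] gap 0.2 yaw 2.443 19 16
[380.5 202.3] [ 0.5803 -0.3276  0.0242] gap 0.4 yaw 1.469 32 17
[402. 172.] [ 0.6674 -0.3909  0.0243] gap 0.2 yaw 0.69 30 15
top [ 201  158   93   77 5210] [[215, 158], [293, 173], [281, 234], [201, 217]]
[[ 0.6836  0.1244  0.06  ]
 [ 0.647  -0.0865  0.06  ]
 [ 0.4834 -0.057   0.06  ]
 [ 0.5221  0.152   0.06  ]]
top yellow [([179.8, 128.2], 82), ([200.5, 130.3], 19), ([164.9, 182.4], 90), ([178.9, 215.5], 22), ([113.9, 242.3], 713)]
scene [ 218  169   81   78 3001] [[249, 169], [284, 190], [298, 216], [272, 246], [219, 210], [218, 201]]
scene yellow [([316.5, 166.4], 41), ([316.9, 181.3], 24), ([290.3, 194.9], 42), ([378.3, 226.1], 444), ([273.0, 232.0], 9)]
```

View pics/box.png

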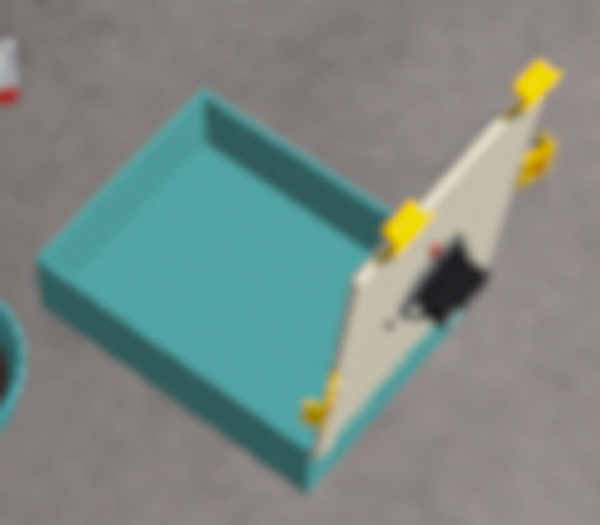

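The tins' tops triangulate to about 3.5 mm below the stated heights (24.5 vs 28, 30.3 vs 34 mm). That is a consistent calibration bias and small enough to act on. The box comes out at about (0.584, 0.033) with yaw −0.176, and its rim measures 166×213 mm against 170×220. Next: check the rim height, then pick.

```bash
cat >> h.py <<'E'
BOX=np.array([.584,.033]); BY=-.176
def b2w(x,y): c,s=np.cos(BY),np.sin(BY); return BOX+[c*x-s*y,s*x+c*y]
def down(th):
    """tool down, closing axis at world angle th; pick the half turn nearest in joint 6"""
    z=np.array([0,0,-1.]);y=np.array([np.cos(th),np.sin(th),0]);return np.c_[np.cross(y,z),y,z]
def best(p,th):
    q0=monitor.read_joints();c=[]
    for k in(0,np.pi):
        q=bot.inverse_kinematics(p,down(th+k))
        if q is not None: c.append((abs(np.array(q)[5]),k))
    return down(th+min(c)[1])
def find(t,tb=(300,140,470,300)):
    """wanted tins in the top view: pixel, world top centre, yaw of long side, kind"""
    x0,y0,x1,y1=tb; im=cv2.resize(t[y0:y1,x0:x1],None,fx=4,fy=4,interpolation=cv2.INTER_CUBIC)
    hsv=cv2.cvtColor(im,cv2.COLOR_RGB2HSV); E=lambda r:cv2.getStructuringElement(2,(2*r+1,2*r+1)); out=[]
    for c in cv2.findContours((im.min(2)>178).astype(np.uint8),0,1)[0]:
        if not 100<cv2.contourArea(c)<1600: continue
        m=np.zeros(im.shape[:2],np.uint8);cv2.drawContours(m,[c],-1,1,-1)
        r=cv2.dilate(m,E(11))-cv2.dilate(m,E(5)); h,s,v=np.median(hsv[r>0],0)
        kind="a" if s>100 and h<14 else "e" if s>100 and h<30 else "bc" if s<60 and v>130 else None
        px=(c.reshape(-1,2)+.5)/4-.5+[x0,y0]
        W=plane("top",px,.034 if kind=="e" else .028)[:,:2]
        (cx,cy),(w,hh),a=cv2.minAreaRect((W*1000).astype(np.float32))
        out.append((kind,px.mean(0),np.array([cx,cy])/1000,np.deg2rad(a if w>hh else a+90),(h,s,v)))
    return out
Z=.003
def pick(kind,xy,yaw):
    th=yaw+np.pi/2; R=best([*xy,.12],th)
    bot.move_ptp([*xy,.12],R); hand.grip(.062); bot.movel([*xy,Z],vel=.15); hand.grip(0.)
    bot.movel([*xy,.14],vel=.2); w=monitor.read_gripper_width(); print(kind,xy,"width",w,"F",monitor.read_gripper_force(),"t",monitor.read_clock()); return w
def place(bx,by):
    p=b2w(bx,by);R=best([*p,.14],BY+np.pi/2)
    bot.movel([*p,.14],R,vel=.25); w=monitor.read_gripper_width()
    if w<.03: print("LOST",w); return
    bot.movel([*p,Z+.008],vel=.12); print("placed width",w,monitor.read_force().round(1)); hand.grip(w+.016); bot.movel([*p,.14],vel=.25)
E
python3 - <<'E'
from h import *
print(tri([218,202],[293,173]),tri([250,168.5],[281,234]))
for r in find(np.load("t0.npy")): print(r)
bot.move_ptp([.32,-.02,.3],best([.32,-.02,.3],1.5))
t=viewer.get_image("top"); F=find(t); print([(r[0],r[2].round(3)) for r in F])
a=[r for r in F if r[0]=="a"][0]
if pick("a",a[2],a[3])>.03: place(-38,-52) if 0 else place(-.038,-.052)
t=viewer.get_image("top");s=viewer.get_image("scene")
o=np.hstack([cv2.resize(x[:,:,::-1],(400,300),interpolation=cv2.INTER_AREA) for x in(t,s)])
cv2.imwrite("pics/p1.png",o); print(monitor.read_tool_pos(),monitor.read_clock())
E
```

```text
(array([ 0.64874122, -0.08611752,  0.05233951]), np.float64(0.00193973916370072)) (array([ 0.48464004, -0.05825158,  0.05204828]), np.float64(0.001957519511288959))
('bc', array([304.64072327, 295.72248428]), array([ 0.33446637, -0.12572932]), np.float64(1.5980484334237315), (np.float64(4.0), np.float64(15.0), np.float64(136.0)))
('a', array([347.46959459, 267.20608108]), array([ 0.40471384, -0.23326089]), np.float64(3.1197370226298946), (np.float64(10.0), np.float64(119.0), np.float64(183.0)))
('e', array([387.58283133, 241.48945783]), array([ 0.47392517, -0.33898657]), np.float64(1.3004681656047683), (np.float64(19.0), np.float64(130.0), np.float64(185.0)))
('bc', array([340.84797297, 223.47184685]), array([ 0.51905157, -0.21814114]), np.float64(2.205698657780722), (np.float64(110.0), np.float64(6.0), np.float64(155.0)))
(None, array([416.09294872, 218.69230769]), array([ 0.53744769, -0.42008072]), np.float64(2.4430498938778076), (np.float64(89.0), np.float64(142.0), np.float64(146.0)))
('bc', array([380.3954918 , 202.33196721]), array([ 0.57979547, -0.32643906]), np.float64(1.4693494634968898), (np.float64(109.5), np.float64(6.0), np.float64(155.0)))
(None, array([402.0106383 , 172.13031915]), array([ 0.6665351 , -0.38967416]), np.float64(0.6777808890117824), (np.float64(137.0), np.float64(119.0), np.float64(142.0)))
[('bc', array([ 0.33 , -0.123])), ('a', array([ 0.405, -0.233])), ('e', array([ 0.474, -0.339])), ('bc', array([ 0.519, -0.218])), (None, array([ 0.537, -0.42 ])), ('bc', array([ 0.58 , -0.326])), (None, array([ 0.666, -0.39 ]))]
a [ 0.40499258 -0.23325708] width 0.034795762648034044 F 59.78681981563568 t 5.85
placed width 0.03476702768094973 [ 0.1  1.1 -1.2]
[ 0.53659181 -0.01145052  0.1388881 ] 9.325
```

View pics/p1.png

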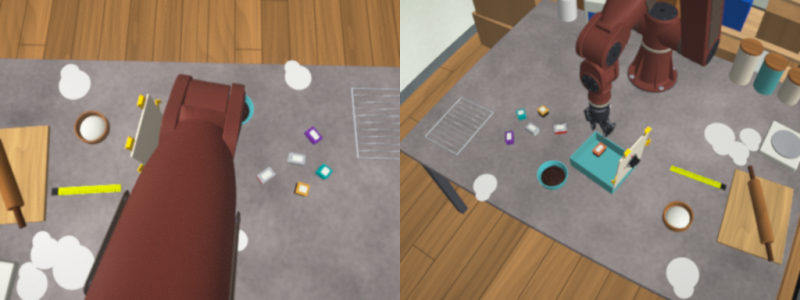

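p1 shows the copper tin in the box (scene half, about (598,150)), with the other tins undisturbed. The false "bc" at (0.33, −0.125) is a patch on the worktop, so I exclude it and continue.

Run:
```python
from h import *
for kind,slot in(("bc",(.038,-.052)),("bc",(.038,.03)),("e",(-.038,.03))):
    F=[r for r in find(viewer.get_image("top")) if np.linalg.norm(r[2]-[.332,-.124])>.03]
    print([(r[0],r[2].round(3).tolist()) for r in F])
    c=sorted([r for r in F if r[0]==kind],key=lambda r:-r[2][1])
    if not c: print("none",kind);break
    if pick(kind,c[0][2],c[0][3])<.03: print("missed");break
    place(*slot)
bot.move_ptp([.36,-.12,.25],best([.36,-.12,.25],1.4))
t=viewer.get_image("top");s=viewer.get_image("scene")
o=np.hstack([cv2.resize(t[110:310,150:450,::-1],(450,300)),cv2.resize(s[110:270,120:320,::-1],(350,300))])
cv2.imwrite("pics/p2.png",o); print(monitor.read_tool_pos(),monitor.read_clock())
```

```text
[('e', [0.474, -0.339]), (None, [0.537, -0.42]), ('bc', [0.636, -0.536]), (None, [0.666, -0.39]), ('bc', [0.726, -0.536])]Traceback (most recent call last):
  File "<stdin>", line 7, in <module>
  File "h.py", line 67, in pick
    th=yaw+np.pi/2; R=best([*xy,.12],th)
                      ~~~~^^^^^^^^^^^^^^
  File "h.py", line 50, in best
    return down(th+min(c)[1])
                   ~~~^^^
ValueError: min() iterable argument is empty
```

Run:
```python
from h import *
t=viewer.get_image("top");np.save("t1.npy",t)
for p in((340.8,223.4),(380.4,202.3)):
    x,y=map(round,p); print(t[y-6:y+7:2,x-8:x+9:2].min(2))
cv2.imwrite("pics/p2a.png",cv2.resize(t[150:290,315:435,::-1],None,fx=4,fy=4,interpolation=cv2.INTER_CUBIC))
```

```text
[[128 128 144 169 187 201 194 180 145]
 [134 154 181 194 213 225 219 189 168]
 [169 184 201 224 229 230 227 211 188]
 [190 209 225 229 229 228 225 216 186]
 [193 220 228 229 230 225 213 188 170]
 [186 209 224 227 220 206 186 158 134]
 [176 188 209 213 187 175 144 126 125]]
[[187 183 174 171 164 155 151 144 142]
 [193 196 207 205 197 190 184 175 167]
 [189 206 226 228 226 225 223 212 189]
 [189 213 229 230 231 232 229 224 190]
 [188 210 225 226 232 230 229 223 189]
 [183 188 192 202 209 211 219 213 184]
 [136 145 152 161 174 175 181 184 184]]
```

View pics/p2a.png

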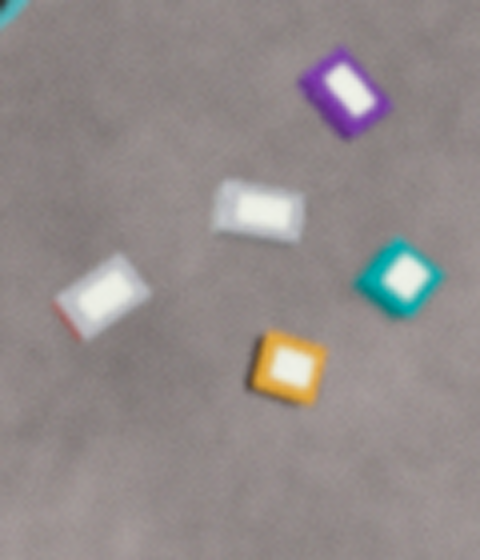

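p2a shows the same tins in the same places (steel ones at (103,297) and (262,212), brass at (290,368)), but the exposure is brighter. I'll normalise the brightness and limit the region.

```bash
python3 - <<'E'
s=open("h.py").read()
s=s.replace("tb=(300,140,470,300)):\n","tb=(312,140,445,292)):\n    t=np.clip(t*(108/np.median(t[150:290,320:435].min(2))),0,255).astype(np.uint8)\n",1)
open("h.py","w").write(s)
E
cat > go.py <<'E'
from h import *
import sys
def run(seq):
  for kind,slot in seq:
    F=find(viewer.get_image("top"))
    print([(r[0],r[2].round(3).tolist()) for r in F])
    c=sorted([r for r in F if r[0]==kind],key=lambda r:-r[2][1])
    if not c: print("none",kind);break
    if pick(kind,c[0][2],c[0][3])<.03: print("missed");break
    place(*slot)
  bot.move_ptp([.36,-.12,.25],best([.36,-.12,.25],1.4))
  t=viewer.get_image("top");s=viewer.get_image("scene")
  o=np.hstack([cv2.resize(t[110:310,150:450,::-1],(450,300)),cv2.resize(s[110:270,120:320,::-1],(350,300))])
  cv2.imwrite(sys.argv[1],o); print(monitor.read_tool_pos(),monitor.read_clock())
E
python3 - pics/p2.png <<'E'
from go import *
run([("bc",(.038,-.052)),("bc",(.038,.03)),("e",(-.038,.03))])
E
```

```text
[('e', [0.474, -0.339]), ('bc', [0.519, -0.218]), (None, [0.537, -0.42]), ('bc', [0.58, -0.326]), (None, [0.666, -0.389])]
bc [ 0.51920001 -0.21805505] width 0.03523345821397946 F 59.40882325172424 t 12.7167
placed width 0.03513957831733474 [0.3 0.1 0.1]
[(None, [0.474, -0.341]), (None, [0.537, -0.419]), ('bc', [0.579, -0.327]), ('bc', [0.667, -0.389])]
bc [ 0.57947516 -0.32653464] width 0.03509052420647996 F 59.28997457027435 t 19.525
placed width 0.03488343734626868 [ 0.3  0.6 -0.9]
[]
none e
[ 0.36071171 -0.11980369  0.24965316] 24.8333
```

View pics/p2.png

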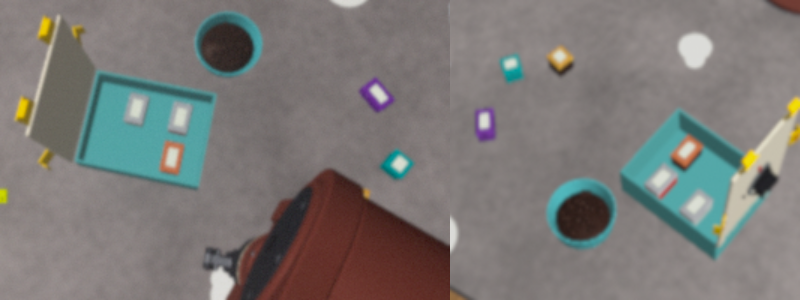

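p2 shows three tins in the box (top half at (136,108), (180,118), (172,157)). Brass tin_e is still out (scene half, (560,60)). The arm in the region upset the brightness scale, so I'll look again with the arm clear.

```bash
python3 - pics/p3.png <<'E'
from go import *
bot.move_ptp([.32,.06,.28],best([.32,.06,.28],1.4))
F=find(viewer.get_image("top")); print([(r[0],r[2].round(3).tolist(),r[4]) for r in F])
if any(r[0]=="e" for r in F): run([("e",(-.038,.03))])
E
```

```text
[('e', [0.474, -0.339], (np.float64(19.0), np.float64(131.0), np.float64(186.0))), (None, [0.537, -0.42], (np.float64(89.0), np.float64(144.0), np.float64(148.0))), (None, [0.666, -0.39], (np.float64(137.0), np.float64(121.0), np.float64(142.0)))]
[('e', [0.474, -0.339]), (None, [0.537, -0.42]), (None, [0.666, -0.39])]
e [ 0.47401724 -0.33902673] width 0.038913658251743775 F 60.066611766815186 t 29.7417
placed width 0.03901815793736629 [-0.1  0.2 -0.6]
[ 0.36053801 -0.11952972  0.24943242] 34.9667
```

```bash
ls pics/p3.png
```

```text
pics/p3.png
```

Run:
```python
from h import *
b,_=tri([290.3,194.9],[179.8,128.2]); a,_=tri([316.5,166.4],[164.9,182.4])
c,s=np.cos(BY),np.sin(BY)
for p in(a,b):
    d=p[:2]-BOX; print(p.round(3),"box",(c*d[0]+s*d[1]).round(3),(-s*d[0]+c*d[1]).round(3),p[2].round(3))
m=(a+b)/2;d=m[:2]-BOX;y=-s*d[0]+c*d[1]-.112;print("phi+~",np.arctan2(m[2]-.061,-y),np.hypot(y,m[2]-.061))
H=np.array([*b2w(0,.112),.061]); yb=np.array([-s,c,0])
for phi in(2.1,1.8,1.5,1.,.5,0):
  dd=-yb*np.cos(phi)+[0,0,np.sin(phi)];n=yb*np.sin(phi)+[0,0,np.cos(phi)]
  P=H+.215*dd+(.006+.011*abs(np.sin(phi)))*n
  print(phi,P.round(3),[None if q is None else np.round(q,2) for q in(bot.inverse_kinematics(P,down(BY)),bot.inverse_kinematics(P,down(BY+np.pi)))])
```

```text
[0.553 0.184 0.306] box -0.056 0.143 0.306
[0.668 0.162 0.306] box 0.06 0.142 0.306
phi+~ 1.695407219059528 0.24644169607215471
2.1 [0.625 0.263 0.239] [array([0.29, 0.6 , 0.34, 1.32, 0.  , 2.04]), array([ 0.29,  0.6 ,  0.34,  1.32,  0.  , -1.1 ])]
1.8 [0.615 0.207 0.267] [array([0.21, 0.53, 0.3 , 1.34, 0.  , 1.96]), array([ 0.21,  0.53,  0.3 ,  1.34,  0.  , -1.18])]
1.5 [0.604 0.145 0.277] [array([0.12, 0.46, 0.22, 1.33, 0.  , 1.86]), array([ 0.12,  0.46,  0.22,  1.33,  0.  , -1.28])]
1.0 [0.586 0.042 0.25 ] [array([-0.05,  0.4 ,  0.06,  1.23,  0.  ,  1.69]), array([-0.05,  0.4 ,  0.06,  1.23,  0.  , -1.45])]
0.5 [ 0.572 -0.037  0.174] [array([-0.19,  0.42, -0.12,  1.03,  0.  ,  1.55]), array([-0.19,  0.42, -0.12,  1.03,  0.  , -1.59])]
0 [ 0.566 -0.068  0.067] [array([-0.25,  0.52, -0.27,  0.78,  0.  ,  1.5 ]), array([-0.25,  0.52, -0.27,  0.78,  0.  , -1.64])]
```

View pics/p3.png

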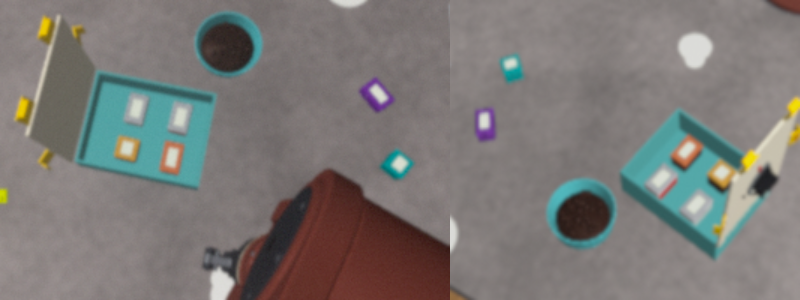

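p3 shows all four tins in the box, with only the purple and turquoise look-alikes left outside. The lid stands at about 1.66 rad. Next I close it by sweeping closed fingers along the lid's arc.

```bash
cat >> h.py <<'E'
c_,s_=np.cos(BY),np.sin(BY)
def lidpt(phi,r=.215,off=0.):
    yb=np.array([-s_,c_,0]);H=np.array([*b2w(0,.112),.061])
    dd=-yb*np.cos(phi)+[0,0,np.sin(phi)];n=yb*np.sin(phi)+[0,0,np.cos(phi)]
    return H+r*dd+(.006+.011*abs(np.sin(phi))+off)*n
E
python3 - <<'E'
from h import *
hand.grip(0.); R=down(BY)
bot.move_ptp([.32,.06,.28],R); bot.move_ptp([.34,.2,.34],R)
P=lidpt(2.1); bot.move_ptp([P[0],P[1],.35],R); bot.movel(P)
for phi in [*np.arange(1.95,.1,-.15),.08]:
    bot.movel(lidpt(phi),vel=.1); print(round(phi,2),monitor.read_force().round(1),end=" ")
for off in(.004,.002,0,-.002,-.004):
    bot.movel(lidpt(0,off=off),vel=.02); f=monitor.read_force(); print("\n",off,f.round(1),monitor.read_tool_pos().round(4))
    if f[2]>20: break
bot.movel(lidpt(0,off=.1)); bot.move_ptp([.34,.2,.3],R)
print(monitor.read_clock())
t=viewer.get_image("top");s=viewer.get_image("scene");np.save("t2.npy",t);np.save("s2.npy",s)
o=np.hstack([cv2.resize(t[140:250,180:310,::-1],(450,381),interpolation=cv2.INTER_CUBIC),cv2.resize(s[150:259,210:310,::-1],(350,381),interpolation=cv2.INTER_CUBIC)])
cv2.imwrite("pics/p4.png",o)
E
```

```text
1.95 [ 0.   0.4 -0.4] 1.8 [ 0.5  0.1 -0.4] 1.65 [-1.  -0.  -0.4] 1.5 [ 0.3 -0.4  0.4] 1.35 [-0.6  0.5  0.2] 1.2 [-0.3  0.3  0.2] 1.05 [ 0.5  0.7 -0. ] 0.9 [ 0.1 -0.4 -0.7] 0.75 [-0.1  0.7  0.9] 0.6 [-0.5 -0.  -0.1] 0.45 [0.7 0.1 0.2] 0.3 [ 0.2 -0.9  0.2] 0.15 [ 0.9 -0.2 -0.3] 0.08 [-0.3  0.3  0. ] 
 0.004 [0.2 0.2 0.3] [ 0.5659 -0.0684  0.071 ]

 0.002 [-0.1  0.6  0.1] [ 0.5659 -0.0684  0.0689]

 0 [0.8 0.7 1.4] [ 0.5661 -0.0685  0.0671]

 -0.002 [-5.4  1.3 21.1] [ 0.5663 -0.0685  0.0667]
50.3667
```

View pics/p4.png

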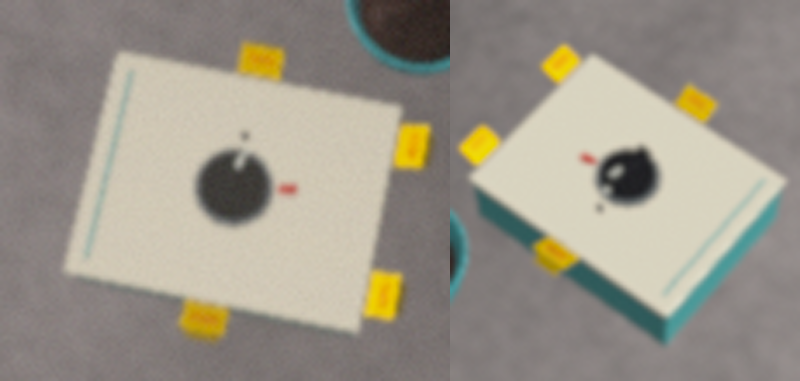

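p4 shows the lid shut (contact felt at z = 66.7 mm). Tabs: c at top-half (262,61), d at (204,318), b at (412,147), a at (383,296). The collar is at (234,187) with its pointer near (240,160), and the red mark is at (288,189). Next: refine the pose from the lid outline and press the tabs.

Run:
```python
from h import *
t=np.load("t2.npy");x0,y0=180,140
im=cv2.resize(t[140:250,180:310],None,fx=4,fy=4,interpolation=cv2.INTER_CUBIC);hsv=cv2.cvtColor(im,cv2.COLOR_RGB2HSV)
f=lambda c:(np.array(c,float).reshape(-1,2)+.5)/4-.5+[x0,y0]
big=lambda m:max(cv2.findContours(m,0,1)[0],key=cv2.contourArea)
m=((im.min(2)>140)&(hsv[...,1]<70)).astype(np.uint8)
W=plane("top",f(big(m)),.0655)[:,:2]; r=cv2.minAreaRect((W*1000).astype(np.float32)); print("lid",r)
y=cv2.inRange(hsv,(20,150,110),(34,255,255))
for c in cv2.findContours(y,0,1)[0]:
    if cv2.contourArea(c)>150:
        w=plane("top",f(c),.072)[:,:2]; q=cv2.minAreaRect((w*1000).astype(np.float32)); print("tab",q)
C=np.array([234,187])/3.4615*4
cy,cx=int(C[1]),int(C[0])
d=(im.max(2)<105).astype(np.uint8); d[:,:cx-50]=0;d[:,cx+50:]=0;d[:cy-60]=0;d[cy+60:]=0
cd=big(d);(ux,uy),rad=cv2.minEnclosingCircle(cd)
sub=np.zeros(d.shape,np.uint8);cv2.circle(sub,(int(ux),int(uy)),int(rad*.95),1,-1)
p=(im.min(2)>125)&(sub>0); ys,xs=np.nonzero(p)
cc=plane("top",f([[ux,uy]]),.074)[0,:2];pp=plane("top",f([[xs.mean(),ys.mean()]]),.085)[0,:2]
print("disc",cc,rad/4*2.6,"pointer",pp,p.sum())
v=pp-cc; print("collar value ~",-(np.arctan2(v[1],v[0])-BY))
print("pred centre",b2w(0,0),"tabs",[b2w(*q).round(3) for q in((-.058,-.127),(.058,-.127),(.103,-.0),(-.103,0))],monitor.read_clock())
```

```text
lid ((585.68017578125, 34.08012390136719), (228.41070556640625, 180.38128662109375), 79.92713165283203)
tab ((483.4150085449219, 52.04177474975586), (32.713645935058594, 24.35020637512207), 79.64288330078125)
tab ((505.99114990234375, -81.11817169189453), (24.76487922668457, 34.62331771850586), 79.94037628173828)
tab ((619.9201049804688, -101.52902221679688), (25.10065460205078, 35.95582580566406), 80.9926986694336)
tab ((685.3363647460938, 15.761518478393555), (33.51067352294922, 24.13608741760254), 79.69087982177734)
disc [0.58457333 0.03344123] 26.319673919677737 pointer [0.6026446  0.02885101] 120
collar value ~ 0.07274597182948297
pred centre [0.584 0.033] tabs [array([ 0.505, -0.082]), array([ 0.619, -0.102]), array([0.685, 0.015]), array([0.483, 0.051])] 50.4667
```

The tabs match the predicted places within about 1 mm, so the box pose holds. Pressing the tabs now.

Run:
```python
from h import *
for n,(x,y),th in(("d",(-.104,-.001),BY+np.pi/2),("a",(-.058,-.129),BY),("b",(.058,-.129),BY),("c",(.104,-.001),BY+np.pi/2)):
    p=b2w(x,y);R=best([*p,.12],th)
    bot.move_ptp([*p,.13],R); bot.movel([*p,.078],vel=.12)
    for z in np.arange(.0745,.0615,-.0015):
        bot.movel([*p,z],vel=.03); f=monitor.read_force()[2]
        if f>25: break
    print(n,round(z,4),f.round(1),monitor.read_tool_pos().round(4)); bot.movel([*p,.13],vel=.2)
bot.move_ptp([.34,.2,.3],down(BY))
t=viewer.get_image("top");s=viewer.get_image("scene")
o=np.hstack([cv2.resize(t[140:250,180:310,::-1],(450,381),interpolation=cv2.INTER_CUBIC),cv2.resize(s[150:259,210:310,::-1],(350,381),interpolation=cv2.INTER_CUBIC)])
cv2.imwrite("pics/p5.png",o);print(monitor.read_clock())
```

```text
d 0.0655 27.4 [0.4814 0.05   0.0669]
a 0.0655 25.2 [ 0.5043 -0.0837  0.0668]
b 0.064 30.9 [ 0.6187 -0.1041  0.0667]
c 0.064 29.3 [0.6864 0.0139 0.067 ]
68.8083
```

View pics/p5.png

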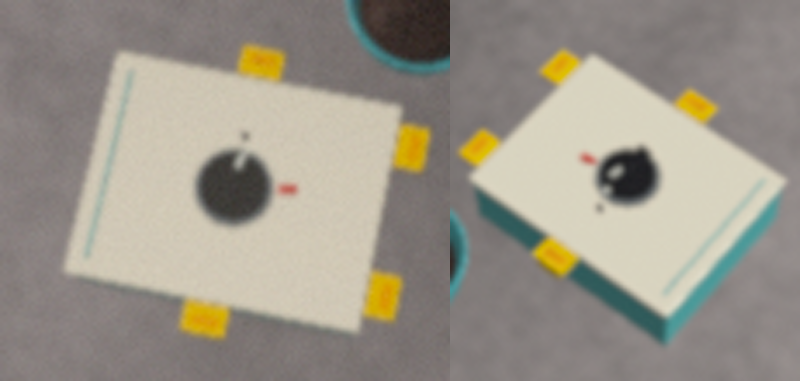

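p5 shows all four tabs flat. Each press stopped at lid level, 66.7–67.0 mm, with 25–31 N. Next: the collar, by turning joint 6 alone with the tool on the collar's axis.

```bash
cat > pt.py <<'E'
from h import *
def value(save=None):
    t=viewer.get_image("top");s=viewer.get_image("scene")
    if save: cv2.imwrite(save,np.hstack([cv2.resize(t[140:250,180:310,::-1],(450,381),interpolation=cv2.INTER_CUBIC),cv2.resize(s[150:259,210:310,::-1],(350,381),interpolation=cv2.INTER_CUBIC)]))
    u=proj("top",[*b2w(0,0),.085])[0]; im=cv2.resize(t[140:250,180:310],None,fx=4,fy=4,interpolation=cv2.INTER_CUBIC)
    m=np.zeros(im.shape[:2],np.uint8);q=((u-[180,140]+.5)*4-.5); cv2.circle(m,tuple(int(v) for v in q.round()),31,1,-1)
    ys,xs=np.nonzero((im.min(2)>125)&(m>0)); p=np.array([[xs.mean(),ys.mean()]]); p=(p+.5)/4-.5+[180,140]
    v=plane("top",p,.085)[0,:2]-b2w(0,0); return -(np.arctan2(v[1],v[0])-BY),np.hypot(*v),len(xs)
E
python3 - <<'E'
from pt import *
v0,L,n=value(); print("before",v0,L,n); v0=.1
p=b2w(0,0); zg=.079; opts=[]
for k in(0,np.pi):
    q=bot.inverse_kinematics([*p,zg],down(BY-v0+np.pi/2+k)); e=bot.inverse_kinematics([*p,zg],down(BY-.75+np.pi/2+k))
    if q is not None and e is not None:
        rate=(e[5]-q[5])/(.75-v0); opts.append((max(abs(q[5]),abs(q[5]+rate*(1.4-v0))),k,rate,q[5]))
print(opts); _,k,rate,_=min(opts); R=down(BY-v0+np.pi/2+k); rate=np.sign(rate)
bot.move_ptp([*p,.15],R); hand.grip(.04); bot.movel([*p,zg],vel=.08); print(monitor.read_force().round(1)); hand.grip(0.)
print("w",monitor.read_gripper_width())
for a in [*np.arange(v0+.15,1.4,.15),1.4]:
    q=np.array(bot.inverse_kinematics([*p,zg],R)) if a==v0+.15 else q
    if a==v0+.15: q0=q.copy()
    q=q0.copy(); q[5]+=rate*(a-v0); bot.goto_joints(q)
print("end w",monitor.read_gripper_width(),monitor.read_force().round(1),monitor.read_moment().round(2))
Y=monitor.read_orientation()[:,1]; x=np.arctan2(Y[1],Y[0])-np.pi/2; print("tool-implied value",(BY-x)%np.pi)
hand.grip(.04); bot.movel([*p,.16],vel=.1); bot.move_ptp([.34,.2,.3],down(BY))
print(value("pics/p6.png"),monitor.read_clock())
E
```

```text
before 0.02914899188647982 0.017513728035723892 76
[(np.float64(1.50749195461365), 0, np.float64(0.9999999999999991), np.float64(0.20749195461365133)), (np.float64(2.9341006989761422), 3.141592653589793, np.float64(1.0000000000000004), np.float64(-2.9341006989761422))]
[0.2 0.3 0.5]
w 0.012402104806452874
end w 0.012492973893692217 [ 5.5 13.9  0.7] [ 2.81 -0.86  0.02]
tool-implied value 1.3987345992613434
(np.float64(1.1551245292679266), np.float64(0.014453378865280248), 65) 77.475
```

View pics/p6.png

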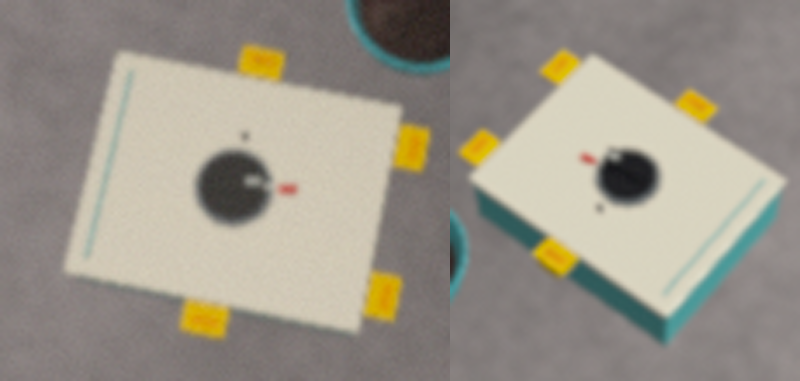

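The pointer is now near the red mark (top half: pointer (255,181)–(268,186), mark (288,189)). Part of the pointer is on the raised bar, so parallax matters. I'll triangulate the pointer and the mark.

```bash
cat > m.py <<'E'
from pt import *
def meas():
    B={}
    for n in("top","scene"):
        I=np.mean([viewer.get_image(n).astype(float) for _ in range(4)],0).astype(np.uint8)
        u=proj(n,[*b2w(0,0),.08])[0]; x0,y0=(u-24).astype(int)
        im=cv2.resize(I[y0:y0+48,x0:x0+48],None,fx=8,fy=8,interpolation=cv2.INTER_CUBIC)
        f=lambda c:(np.array(c,float)+.5)/8-.5+[x0,y0]
        hsv=cv2.cvtColor(im,cv2.COLOR_RGB2HSV)
        red=(((hsv[...,0]<12)|(hsv[...,0]>170))&(hsv[...,1]>70)&(im[...,0]>110)).astype(np.uint8)
        k,_,st,ce=cv2.connectedComponentsWithStats(red);B[n,"red"]=f(ce[1+np.argmax(st[1:,4])])
        g=im.min(2); d=(g<95).astype(np.uint8); hull=np.zeros_like(d)
        c=max(cv2.findContours(d,0,1)[0],key=cv2.contourArea);cv2.drawContours(hull,[cv2.convexHull(c)],-1,1,-1)
        hull=cv2.erode(hull,np.ones((7,7)))
        k,_,st,ce=cv2.connectedComponentsWithStats(((g>115)&(hull>0)).astype(np.uint8))
        B[n,"w"]=[(f(q),int(s[4])) for q,s in zip(ce[1:],st[1:]) if s[4]>60]
        B[n,"im"]=im
    return B
def ang(P): v=P[:2]-b2w(0,0); return round(-(np.arctan2(v[1],v[0])-BY),3),round(np.hypot(*v),4)
E
python3 - <<'E'
from m import *
B=meas()
print("red",B["top","red"],[ (X.round(4),ang(X)) for X in [tri(B["scene","red"],B["top","red"])[0],plane("top",[B["top","red"]],.067)[0]]])
for a,na in B["top","w"]:
    for b,nb in B["scene","w"]:
        X,e=tri(b,a); print(a.round(1),na,b.round(1),nb,X.round(4),round(e,4),ang(X),"plane.092",ang(plane("top",[a],.092)[0]),"scene",ang(plane("scene",[b],.092)[0]))
cv2.imwrite("pics/p7.png",np.hstack([B["top","im"],B["scene","im"]])[:,:,::-1])
E
```

```text
red [262.71132735 194.2005988 ] [(array([ 0.5858, -0.0071,  0.0658]), (np.float64(1.351), np.float64(0.0402))), (array([ 0.5855, -0.0072,  0.067 ]), (np.float64(1.357), np.float64(0.0402)))]
```

View pics/p7.png

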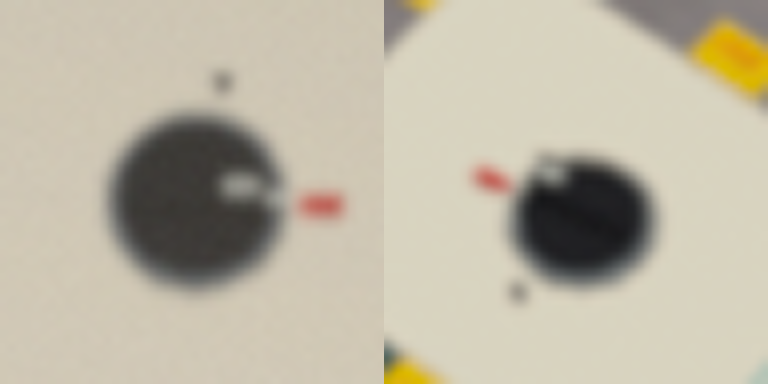

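p7 shows the pointer's raised part at top (240,186) and scene (555,173), and the red mark at top (322,206) and scene (492,180). I'll triangulate both against the collar's axis as seen.

Run:
```python
from m import *
n2=lambda n,c:(np.array(c,float)+.5)/8-.5+(proj(n,[*b2w(0,0),.08])[0]-24).astype(int)
I=lambda a,b:tri(n2("scene",b),n2("top",a))
C=np.array([.5856,.0338])
def an(X): v=X[:2]-C; return (-(np.arctan2(v[1],v[0])-BY)).round(3),np.hypot(*v).round(4)
disc=plane("top",[n2("top",[196,200])],.074)[0]; print("disc",disc)
for nm,a,b in(("top part",(240,186),(171,173)),("red",(322,206),(108,180))):
    X,e=I(a,b); print(nm,X.round(4),round(e,4),an(X))
for z in(.088,.09,.093): print(z,an(plane("top",[n2("top",(240,186))],z)[0]),an(plane("scene",[n2("scene",(171,173))],z)[0]))
for z in(.070,.076): print("disc part",z,an(plane("top",[n2("top",(275,198))],z)[0]))
```

```text
disc [0.58466038 0.03351694 0.074     ]
top part [0.5856 0.0198 0.0905] 0.0024 (np.float64(1.396), np.float64(0.014))
red [ 0.5856 -0.0073  0.0651] 0.0003 (np.float64(1.396), np.float64(0.0411))
0.088 (np.float64(1.326), np.float64(0.015)) (np.float64(1.533), np.float64(0.0137))
0.09 (np.float64(1.356), np.float64(0.0151)) (np.float64(1.453), np.float64(0.013))
0.093 (np.float64(1.399), np.float64(0.0152)) (np.float64(1.317), np.float64(0.0121))
disc part 0.07 (np.float64(1.346), np.float64(0.0259))
disc part 0.076 (np.float64(1.396), np.float64(0.026))
```

The pointer triangulates to 1.396 rad, the same as the red mark at 1.396, and the tool's own angle gave 1.399. The tabs are flat and the arm is clear, so I'm handing in.

```bash
python3 -c "
from workcell import job;print(job.hand_in())"
```

```text
the job is handed in; nothing more can be done
None
```

I handed the job in at about 78 s on the robot's clock: all four tins present (a, b, c and e; there was no tin_d) are in the box, the lid is shut, the four tabs are flush, and the collar is at the red mark to within the measurement (pointer and mark both at 1.396 rad).

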